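# Line up a hinge leaf for its pin

### The job

Lay the steel hinge pin in the two V-blocks of the hinge fixture so that it sits level in both notches, about centred over them, with its round nose towards the hinge and its red T-handle outward, and let go of it. Then take the loose brass hinge leaf and bring its knuckle down between the two fixed knuckles, plate level and pointing away from the blue jamb block, so that the three knuckle holes line up for the pin. Finish while still holding the leaf there, steady and not leaning on the fixture; do not push the pin in, and leave the other things on the bench where they are.

Things in the scene. Friction and masses are not known exactly. Their poses are not given: they have to be found in the camera images.
- fixture: Fixed hinge fixture. Origin on the bench straight below the middle between its two fixed knuckles; z up, y along the hinge axis towards the V-blocks. Aluminium base plate: x -20..60, y -40..195 mm, 6 mm thick. Blue jamb block: x 18..52, y -38..38, top at z 40 mm; on it a steel leaf, x 16..50, top at z 48 mm
- hinge_axis (a point): On the bore axis of the two fixed steel knuckles, midway between them, 50 mm above the bench; axes as the fixture's. The knuckles (20 mm outside, 11 mm bore) are 14 mm long, at y -28..-14 and 14..28 mm; the 28 mm gap between them is open above, and below down to the base plate. The middle of the loose leaf's bore belongs at this point
- cradle (a point): Where the point pin_mid lies when the pin rests centred in both notches: on the hinge axis line, 114 mm in +y from hinge_axis, 50 mm above the bench; axes as the fixture's. The dark V-blocks are 44 mm in x, 14 mm in y, 37 mm in -y and +y from here, tops 5 mm above this point; 90 degree notches 24 mm wide at the top, 12 mm deep; 60 mm clear between the blocks
- pin_mid (a point): On the axis of the loose hinge pin (70 g), 60 mm from its nose tip. Steel shaft, 10 mm diameter, with a bullet nose; red T-handle 26 x 9 x 10 mm across the other end; 127 mm overall. Starts lying flat on the bench, this point 5 mm up. y along the shaft to the handle (nose at -y), z up; seated, the axes agree with the fixture's
- pin_nose (a point): Tip of the pin's bullet nose, on its axis, 60 mm in -y from pin_mid
- pin: The same pin; origin on its underside, 5 mm below pin_mid
- leaf_plate (a point): Centre, half-way up, of the plate of the loose brass hinge leaf (90 g). Plate 56 mm (x) x 44 mm (y) x 8 mm, starts flat on the bench, this point 4 mm up; can be gripped across its 44 mm width. +x towards the knuckle, y along the bore, z up; in the final place the axes agree with the fixture's
- leaf_knuckle (a point): Middle of the bore of the loose leaf's knuckle (20 mm outside, 11 mm bore along y, 20 mm long, on a neck 20 mm wide): 42 mm in +x and 6 mm above leaf_plate; axes as the leaf's. The full-width plate ends 14 mm short of this point
- leaf: The same leaf; origin on its underside, 4 mm below leaf_plate
- vial_red: Bystander: loose glass vial with red cap, 27 mm diameter, 56 mm tall, origin at its foot
- loupe: Bystander: loose black eye loupe, 37 mm diameter, 35 mm tall, origin at its foot
- solder_spool: Bystander: loose white spool, 52 mm diameter, 32 mm tall, origin at its foot
- weight_100: Bystander: loose brass knob weight, 22 mm diameter, 38 mm tall, standing between the pin and the leaf; origin at its foot
There are look-alikes about, which are no part of the job. Of the things that look like the leaf, the largest one is meant.

How it is judged:
On the way, in this order (a step that is already met when the one before it is completed fails the run):
1. the pin rests in both V-blocks, nose towards the hinge, let go (x of pin_mid in the frame of cradle between -0.0025 and 0.0025 m and y of pin_mid in the frame of cradle between -0.012 and 0.012 m and z of pin_mid in the frame of cradle between -0.0025 and 0.0025 m and angle between the y axis of pin_mid and the y axis of cradle, either way round below 0.06 rad and distance between pin_nose and hinge_axis below 0.075 m and contact force between the fingers and pin below 0.1 N and contact force between pin and fixture above 0.2 N and linear speed of pin below 0.02 m/s), for 0.3 s.
2. the leaf is held with its knuckle in line between the fixed knuckles (x of leaf_knuckle in the frame of hinge_axis between -0.0035 and 0.0035 m and y of leaf_knuckle in the frame of hinge_axis between -0.005 and 0.005 m and z of leaf_knuckle in the frame of hinge_axis between -0.0035 and 0.0035 m and angle between the y axis of leaf_knuckle and the y axis of hinge_axis, either way round below 0.08 rad and angle between leaf_knuckle's own z axis and vertical below 0.12 rad and x of leaf_plate in the frame of hinge_axis below -0.03 m and contact force between the fingers and leaf above 1 N and contact force between leaf and fixture below 2 N and linear speed of leaf below 0.02 m/s), for 0.3 s.
At the end, for the whole second after the job is handed in: Pin free in both notches: 2.5 mm sideways and in height, 12 mm along, 0.06 rad, nose to hinge. Leaf held still by the fingers: bore 3.5 mm from the axis in depth and height, 5 mm along, 0.08 rad; plate level 0.12 rad, away from the jamb; under 2 N on the fixture (all of step 1 and all of step 2); the arm keeps its last pose, push and grip.
It fails at once if a bystander (vial, loupe, spool or weight) is shifted by more than 30 mm (distance of any of vial_red, loupe, solder_spool, weight_100 from where it was at the start of the episode above 0.03 m).
It fails at once if the pin is pushed into the hinge (distance between pin_nose and hinge_axis below 0.026 m).
It also fails if it takes over 58 s, if anything falls off the work surface, if the arm or the gripper's body presses on something with over 40 N, if the wrist force passes 120 N, or if a joint passes its speed limit or range.

### The arm

A 6-joint arm with a two-finger parallel gripper is mounted at the origin on a cart in front of the work surface, level with it; the furniture and walls round the work are solid. World frame = base frame: x ahead of the robot, y to its left, z up, the work surface at z = 0. Lengths are in m, angles in rad, forces in N, time in s.
With the tool pointing down it reaches from about 0.25 to 0.725 m from the base axis. Payload 4 kg.
Tool frame: the origin (TCP) lies midway between the tips of the shut fingers; the grasp point (between the pads) lies 19 mm behind it (r.tcp_to_grasp is the z of the grasp point in the tool frame, in m); z points along the fingers, y is the line along which they close (so a half turn about z gives the same grasp; the last joint's range is limited). The gripper opens to 85 mm and grips with 20 to 120 N. Pads are 22 mm wide; open, the fingers measure 114 mm over their backs; the gripper's body (76 mm by 85 mm) begins 54 mm behind the grasp point. The pads swing forward as they close: fully open they stand 13 mm farther back than shut.
Start: joints at [-1.146, 0.241, 0.005, 1.335, 0, 1.571], TCP at [0.206, -0.456, 0.231] pointing down, gripper open.
Joint ranges: [-2.72, 2.72], [-1.05, 1.87], [-1.09, 1.28], [-1.99, 2.15], [-1.42, 1.44], [-3.14, 3.14]. Speed limits (rad/s): [2.79, 2.79, 3.14, 3.14, 3.14, 3.14].

### API

Orientations are given as [roll, pitch, yaw] about the fixed x, y, z axes, in that order (R = Rz(yaw) Ry(pitch) Rx(roll)).
In Python, from plant import r gives the robot as it stands.
- The arm moves only by the tool drive_tool, never from a script. Its argument "series" is text: rows parted by semicolons, each of 5 numbers parted by spaces: the shift along the tool's x, y, z in mm, then the turn about the tool's z in rad, then the closure, from 0 (fully open) to 1 (shut). In form: tx ty tz yaw fingers; .... A call has 1 to 8 rows; each row is the pose to reach, as a shift and turn from the pose commanded when the call began, along the tool's axes at that moment; what a row does not reach only later rows make up. A row lasts 1/10 s, in which the tool goes at most 50 mm and 8.59 degrees, less where a joint would pass 70% of its speed; a pose out of reach is approached as far as the arm can. A call with a gripper value outside its range is refused whole. The fingers move at their own pace and stop on an object; "force" is the grip in N (left out, the last holds). Time passes only in rows, so rows that repeat a pose let the fingers close. It gives the time, the measured TCP pose, the force, the opening and the grip force at its end, in the units of the state.
- r.get_state(): the state, without advancing time (a new reading comes with each control period).
- r.capture(name): name is "scene" or "top"; returns the picture (384x512x3 uint8, red, green, blue); there is no depth.
- r.calibration(name): a dict with "intrinsics" (3x3 intrinsics, pixels), "T" (4x4, takes a point from camera to world coordinates). Camera axes: x right, y up, looking along -z (the intrinsics and any distortion apply to the point x, -y, -z); pixel columns grow to the right and rows downward; lengths in m; the calibration is good to about 2 mm. A picture is of the moment at which its call begins. calibration takes no time and is no camera call.
- r.sign_off(): hands the job in; it is judged then, once.
The state is a dict: "clock": time; "joints": joint angles; "joint_velocities": joint speeds; "effort": joint torques, N m; "ee_pos": TCP position; "eef_rot": TCP orientation; "force": force on the tool from outside, world axes, zero at the start; "torque": the same for the moment, N m; "finger_gap": finger opening in m; "grip_force": force on a finger pad.
Only numpy, scipy, OpenCV 4.12 (cv2) and the standard library are available. Lean on these libraries where they do the work, as an engineer would, in place of code of your own. Each camera call takes 0.05 s, during which the arm holds its last target. There are 200 camera calls.

## Working session

There is one attempt and no reset: what is moved stays moved. The work goes in short steps, Python scripts to look and compute and a tool call to move; the robot and the scene stay as the last step left them, time stands still between calls to the robot, and variables do not carry over. Pictures are saved under pics/ and viewed, at most 12 in all, crops included, and the job is handed in when it is done.

Besides the shell and the picture viewer there is one more tool, called after ">>>" by a JSON object that holds its "method" and its "body", one argument or row to a line. drive_tool: Moves the arm, as the interface text tells. Its arguments: {"type":"object","properties":{"series":{"type":"string"},"force":{"type":"number"}},"required":["series"]}

```bash
ls; mkdir -p pics
python3 - <<'E'
from plant import r
import cv2
for n in("top","scene"):
    im=r.capture(n); cv2.imwrite(f"pics/{n}0.png",cv2.resize(im[:,:,::-1],(800,600),interpolation=cv2.INTER_CUBIC)); cv2.imwrite(f"{n}_raw.png",im[:,:,::-1])
    c=r.calibration(n); print(n,c)
print(r.get_state(), r.tcp_to_grasp)
E
```

```text
pics
top {'intrinsics': array([[378.02579629,   0.        , 258.70780988],
       [  0.        , 378.02579629, 194.64242576],
       [  0.        ,   0.        ,   1.        ]]), 'T': array([[-0.02652177,  0.98151259, -0.18955111,  0.36433232],
       [-0.99956512, -0.02359326,  0.01768995, -0.04867212],
       [ 0.01289078,  0.18993785,  0.98171149,  0.97197372],
       [ 0.        ,  0.        ,  0.        ,  1.        ]])}
scene {'intrinsics': array([[354.32361257,   0.        , 256.86314637],
       [  0.        , 354.32361257, 197.89678249],
       [  0.        ,   0.        ,   1.        ]]), 'T': array([[-0.82615895,  0.22613882, -0.51606456,  0.00104771],
       [-0.56313869, -0.36121534,  0.74323502,  0.72717388],
       [-0.01833614,  0.90464618,  0.42576881,  0.52450248],
       [ 0.        ,  0.        ,  0.        ,  1.        ]])}
{'clock': 0.1, 'joints': array([-1.14597878e+00,  2.41348481e-01,  3.85150996e-03,  1.33519048e+00,
        1.81201537e-05,  1.57081080e+00]), 'joint_velocities': array([ 0.00119632, -0.00210968,  0.00430172, -0.00120197,  0.0005816 ,
        0.000426  ]), 'effort': array([-7.28914870e-05, -3.73137331e+01,  2.53009915e+01,  1.08573411e-02,
        2.61721976e-05, -9.70133158e-06]), 'ee_pos': array([ 0.20584916, -0.45503935,  0.23049372]), 'eef_rot': array([-3.13970153e+00, -1.80927581e-05,  4.24803045e-01]), 'force': array([ 0.51628962,  0.23220015, -0.00340122]), 'torque': array([ 0.00184003,  0.01350143, -0.02146012]), 'grip_force': 0.0, 'finger_gap': 0.08480458194844205} -0.0187
```

View pics/top0.png

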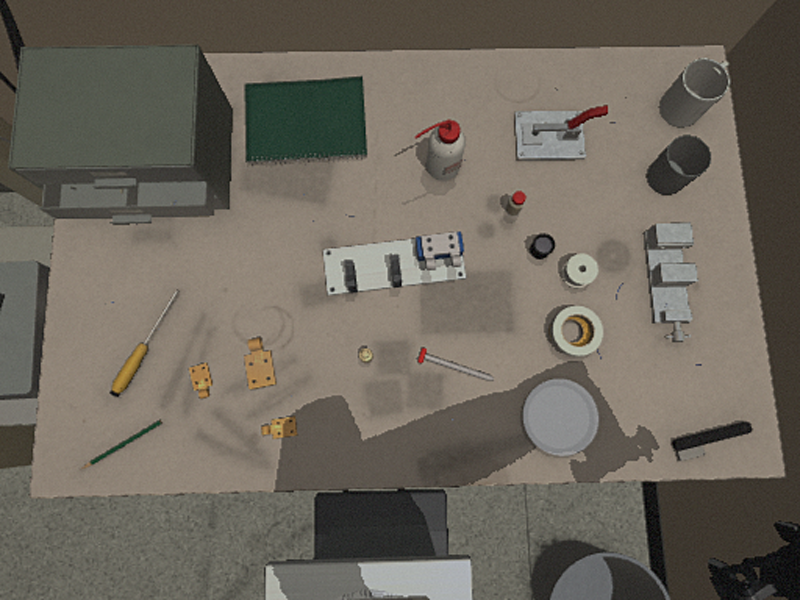

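View pics/scene0.png

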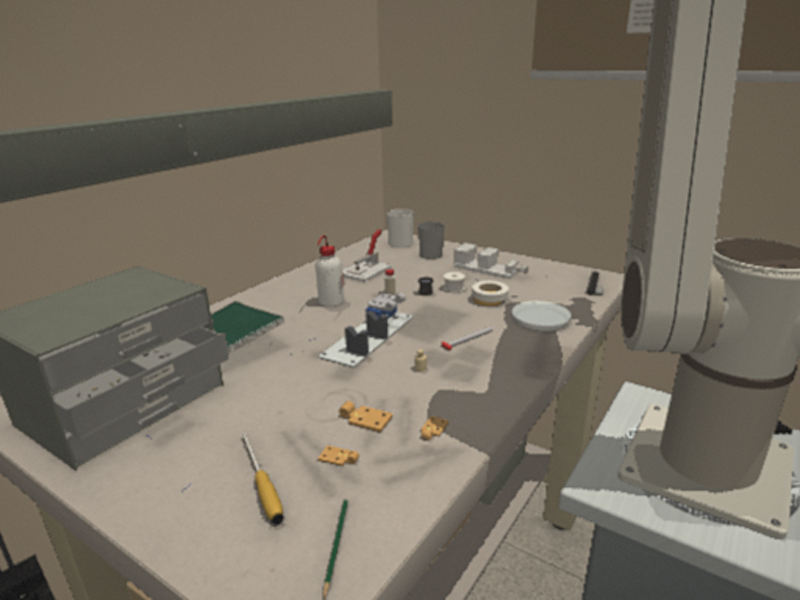

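The image shows three brass hinge leaves in the top view, at (260,365), (200,380) and (283,427). The one at (260,365) is the largest, so it is the leaf. The pin has its red handle at (423,355) and its nose at (492,378). The fixture runs from (325,270) to (465,255), with the jamb at (440,245). I'll confirm these in enlarged crops.

Run:
```python
import cv2, numpy as np
t=cv2.imread("top_raw.png")
def c(x,y,w=100,h=75,s=4): return cv2.resize(t[y:y+h,x:x+w],None,fx=s,fy=s,interpolation=cv2.INTER_CUBIC)
# TL fixture (203,135) TR pin (250,195) BL leaves(115,205) 
m=np.vstack([np.hstack([c(203,135),c(250,195)]),np.hstack([c(115,205),c(140,205,50,38,8)[:300,:400]])])
for g in range(0,800,100): cv2.line(m,(g,0),(g,4),(0,255,0));
cv2.imwrite("pics/crop1.png",m)
```

```text
(no output)
```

View pics/crop1.png

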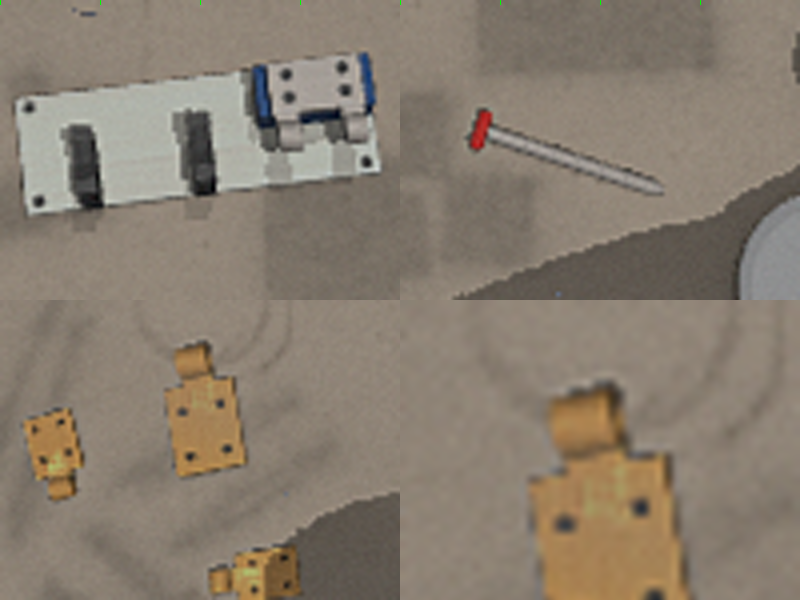

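The crops confirm the large leaf, whose knuckle is up at crop (195,360), and they give me usable corners for the fixture, pin and leaf. I'll fit planar poses to those.

```bash
cat > h.py <<'E'
import numpy as np, cv2
from scipy.optimize import least_squares
from plant import r
def proj(P,n="top"):
    c=r.calibration(n);P=np.atleast_2d(P);q=(P-c["T"][:3,3])@c["T"][:3,:3]
    q=q*[1,-1,-1];u=q@c["intrinsics"].T;return u[:,:2]/u[:,2:]
def place(p,L):  # p=x,y,yaw (m,rad); L in mm
    L=np.array(L,float)/1000;c,s=np.cos(p[2]),np.sin(p[2])
    return np.c_[p[0]+c*L[:,0]-s*L[:,1],p[1]+s*L[:,0]+c*L[:,1],L[:,2]]
def fit(L,uv,p0=(.4,0,0),n="top"):
    f=lambda p:(proj(place(p,L),n)-uv).ravel()
    s=least_squares(f,p0);return s.x,np.abs(s.fun).round(1)
E
python3 - <<'E'
from h import *
A=np.array
fx=A([[15,101],[29,215],[380,172]])/4+[203,135]
fp,e=fit([[60,195,6],[-20,195,6],[-20,-40,6]],fx); print("fixture",fp,e)
# predicted leaf corners / vblock / knuckles in crop px
L=[[16,38,48],[50,38,48],[50,-38,48],[16,-38,48],[0,151,55],[0,77,55],[0,21,60],[0,-21,60]]
print(((proj(place(fp,L))-[203,135])*4).round())
pn,e=fit([[0,-60,5],[0,62.5,10],[-13,62.5,10],[13,62.5,10]],A([[664-400,190],[481-400,130],[475-400,148],[487.5-400,111]])/4+[250,195]); print("pin",pn,e)
lf,e=fit([[28,22,8],[28,-22,8],[-28,-22,8],[-28,22,8]],A([[165,92],[234,77],[245,166],[177,176]])/4+[115,205]); print("leaf",lf,e)
c=A([[365,354]])*.64; print("weight",fit([[0,0,35]],c)[0]);print(r.get_state()['clock'])
E
```

```text
fixture [ 0.60870374 -0.13070314  0.10490574] [0.2 0.4 0.5 0.4 0.8 0.1]
[[261. 117.]
 [253.  66.]
 [371.  51.]
 [379. 102.]
 [ 85. 161.]
 [203. 146.]
 [292. 133.]
 [358. 124.]]
pin [ 0.44338675 -0.15220069 -0.34102915] [0.  0.  0.  0.1 0.  0.3 0.  0.2]
leaf [0.44709529 0.17098461 0.15292917] [0.  0.4 0.1 0.3 0.2 0.2 0.1 0.4]
weight [ 0.46608096 -0.00110921  0.        ]
0.1
```

```bash
cat >> h.py <<'E'
from scipy.spatial.transform import Rotation as Ro
PIN=np.array([.4434,-.1522,-.3410]);FIX=np.array([.6087,-.1307,.1049]);LEAF=np.array([.4471,.1710,.1529])
def shift(x,y,z,yaw):
    s=r.get_state();R=Ro.from_euler("xyz",s["eef_rot"]).as_matrix()
    d=R.T@(np.array([x,y,z])-s["ee_pos"])*1000
    dy=-(yaw-s["eef_rot"][2]+np.pi)%(2*np.pi)-np.pi if 0 else (yaw-s["eef_rot"][2]+np.pi)%(2*np.pi)-np.pi
    print("shift",d.round(1),"turn",round(-dy,3),"at",s["ee_pos"].round(4),s["eef_rot"].round(3),"t",round(s["clock"],2),s["force"].round(1))
E
python3 - <<'E'
from h import *
shift(*PIN[:2],.08,np.pi/2+PIN[2])
E
```

```text
shift [ 341.2 -177.7  150.8] turn -0.805 at [ 0.2058 -0.455   0.2305] [-3.14  -0.     0.425] t 0.1 [ 0.5  0.2 -0. ]
```

>>> {"method": "drive_tool", "body": {
  "series": "341 -178 60 -0.805 0.3; 341 -178 100 -0.805 0.4; 341 -178 151 -0.805 0.5; 341 -178 151 -0.805 0.5; 341 -178 151 -0.805 0.5; 341 -178 151 -0.805 0.5; 341 -178 151 -0.805 0.5; 341 -178 151 -0.805 0.5",
  "force": 40
}}

```text
clock: 0.9
ee_pos: [0.4355, -0.162, 0.0856]
eef_rot: [-3.141, 0.0, 1.23]
force: [0.5, 0.1, 0.4]
finger_gap: 0.0424
grip_force: 0.0
```

>>> {"method": "drive_tool", "body": {
  "series": "0 0 0 0 0.5; 0 0 0 0 0.5"
}}

```text
clock: 1.1
ee_pos: [0.4344, -0.1625, 0.0856]
eef_rot: [-3.139, 0.0, 1.233]
force: [0.8, -0.8, 0.5]
finger_gap: 0.0428
grip_force: 0.0
```

```bash
sed -i 's/dy=-.*if 0 else /dy=/' h.py
python3 - <<'E'
from h import *
shift(*PIN[:2],.08,np.pi/2+PIN[2])
for n in("scene","top"): cv2.imwrite(n+"_raw1.png",r.capture(n)[:,:,::-1])
s,t=cv2.imread("scene_raw.png"),cv2.imread("top_raw1.png")
def c(t,x,y,w,h,k): return cv2.resize(t[y:y+h,x:x+w],None,fx=k,fy=k,interpolation=cv2.INTER_CUBIC)
cv2.imwrite("pics/crop2.png",np.vstack([c(s,195,170,133,100,6)[:300],c(t,250,195,133,50,6)]))
L=lambda p,l:((proj(place(p,l),"scene")-[195,170])*6).round().tolist()
print("pin",L(PIN,[[0,-60,5],[0,62.5,10]]))
print("fix",L(FIX,[[-20,195,6],[60,195,6],[0,151,55],[0,77,55],[-20,-40,6]]))
E
```

```text
shift [12.7  5.   5.6] turn 0.003 at [ 0.4344 -0.1625  0.0856] [-3.139  0.     1.233] t 1.1 [ 0.8 -0.8  0.5]
pin [[723.0, 236.0], [548.0, 295.0]]
fix [[194.0, 379.0], [56.0, 341.0], [203.0, 240.0], [280.0, 181.0], [419.0, 186.0]]
```

View pics/crop2.png

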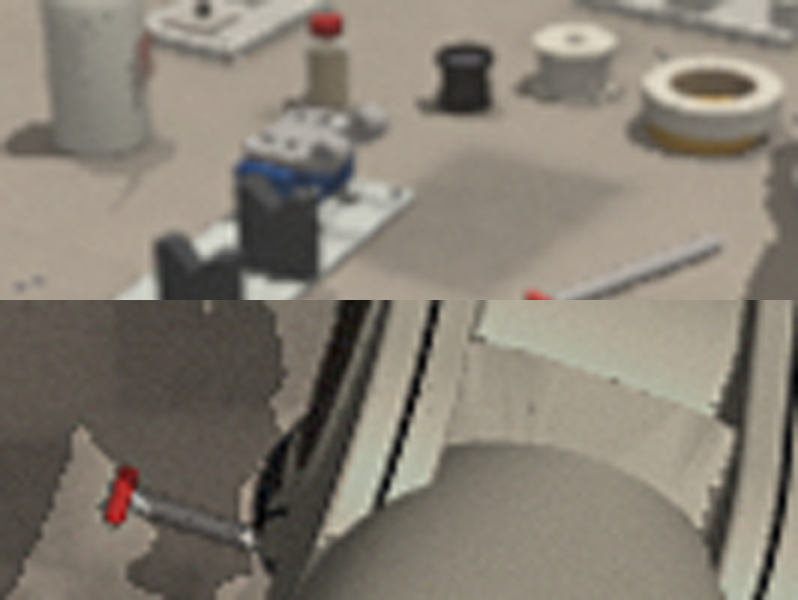

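The scene view agrees with the fits to about 2 mm: nose at (718,240) against a predicted (723,236), and notches at (205,245) and (284,185). I'll go down onto the pin.

>>> {"method": "drive_tool", "body": {
  "series": "12 5 30 0 0.5; 12.5 5 50 0 0.5; 12.5 5 65 0 0.5; 12.5 5 73 0 0.5; 12.5 5 79 0 0.5; 12.5 5 82 0 0.5; 12.5 5 82 0 0.5; 12.5 5 82 0 0.5"
}}

```text
clock: 2.0
ee_pos: [0.4442, -0.1539, 0.0052]
eef_rot: [3.14, -0.0, 1.229]
force: [-0.5, 0.4, -0.1]
finger_gap: 0.0428
grip_force: 0.0
```

Run:
```python
from h import *
shift(*PIN[:2],.003,np.pi/2+PIN[2])
```

```text
shift [ 1.3 -1.4  2.2] turn -0.0 at [ 0.4442 -0.1539  0.0052] [ 3.14  -0.     1.229] t 2.0 [-0.5  0.4 -0.1]
```

>>> {"method": "drive_tool", "body": {
  "series": "1.5 -1.5 2 0 0.6; 1.5 -1.5 2 0 0.7; 1.5 -1.5 2 0 0.85; 1.5 -1.5 2 0 1; 1.5 -1.5 2 0 1; 1.5 -1.5 2 0 1; 1.5 -1.5 2 0 1; 1.5 -1.5 2 0 1",
  "force": 40
}}

```text
clock: 2.8
ee_pos: [0.4432, -0.1517, 0.0028]
eef_rot: [3.141, -0.0, 1.23]
force: [0.0, 1.3, 3.5]
finger_gap: 0.0081
grip_force: 39.6
```

>>> {"method": "drive_tool", "body": {
  "series": "0 0 0 0 1; 0 0 -20 0 1; 0 0 -60 0 1; 0 0 -97 0 1; 0 0 -97 0 1; 0 0 -97 0 1; 0 0 -97 0 1"
}}

```text
clock: 3.5
ee_pos: [0.4416, -0.1513, 0.0982]
eef_rot: [-3.139, 0.0, 1.23]
force: [-0.2, 1.1, -0.7]
finger_gap: 0.0074
grip_force: 39.3
```

Run:
```python
from h import *
c=place(FIX,[[0,114,0]])[0]
shift(*c[:2],.10,np.pi/2+FIX[2])
cv2.imwrite("t2.png",r.capture("top")[:,:,::-1]);s=r.capture("scene")[:,:,::-1]; cv2.imwrite("s2.png",s)
x=r.get_state()["ee_pos"]
P=[x[0],x[1],PIN[2]]
uv=proj(place(P,[[0,-60,100],[0,62,100]]),"scene");print(uv)
u,v=(uv.mean(0)-[50,37]).astype(int);print(u,v)
cv2.imwrite("pics/pin2.png",cv2.resize(s[v:v+75,u:u+100],None,fx=8,fy=8,interpolation=cv2.INTER_CUBIC))
```

```text
shift [178.2 101.4  -2.2] turn -0.446 at [ 0.4416 -0.1513  0.0982] [-3.139  0.     1.23 ] t 3.5 [-0.2  1.1 -0.7]
[[317.5143894  182.08616391]
 [287.38383156 192.22856644]]
252 150
```

View pics/pin2.png

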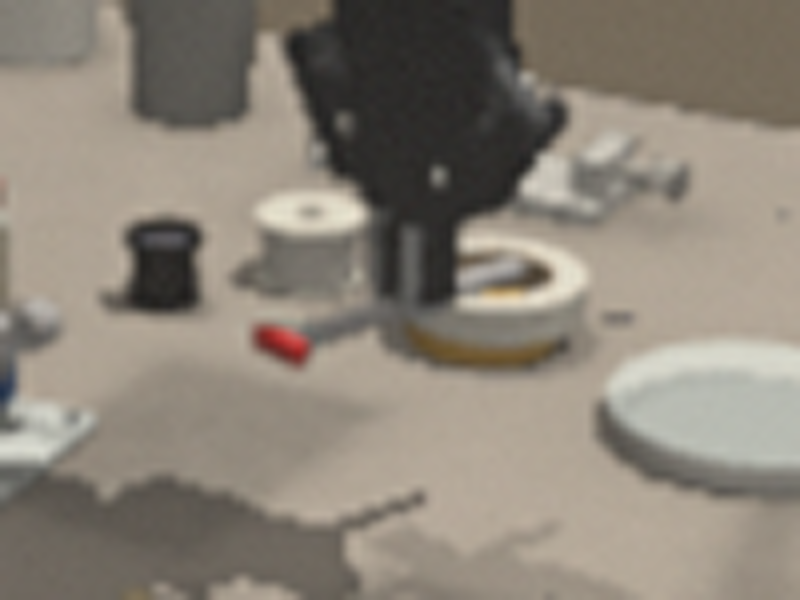

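The pin is held level, with its handle at (280,343) and its nose at (528,265), both near the predicted pixels. I'll carry it over the cradle.

>>> {"method": "drive_tool", "body": {
  "series": "40 23 -2 -0.1 1; 80 46 -2 -0.2 1; 120 69 -2 -0.3 1; 150 86 -2 -0.4 1; 178 101 -2 -0.446 1; 178 101 -2 -0.446 1; 178 101 -2 -0.446 1; 178 101 -2 -0.446 1"
}}

```text
clock: 4.4
ee_pos: [0.5961, -0.0183, 0.1003]
eef_rot: [-3.138, -0.0, 1.675]
force: [-0.8, -0.4, -0.0]
finger_gap: 0.008
grip_force: 39.4
```

Run:
```python
from h import *
c=place(FIX,[[0,114,0]])[0]
shift(*c[:2],.07,np.pi/2+FIX[2])
t=r.capture("top")[:,:,::-1];s=r.capture("scene")[:,:,::-1]
x=r.get_state()["ee_pos"];P=[x[0],x[1],FIX[2]]
L=[[0,-60,100],[0,62,100]];F=[[-22,151,55],[22,151,55],[-22,77,55],[22,77,55],[-20,195,6]]
for n in("top","scene"):print(n,proj(place(P,L),n).round(1).tolist(),proj(place(FIX,F),n).round(1).tolist())
k=lambda t,x,y,w,h,f:cv2.resize(t[y:y+h,x:x+w],None,fx=f,fy=f,interpolation=cv2.INTER_CUBIC)
cv2.imwrite("pics/p3.png",np.hstack([k(t,200,125,100,100,4),k(s,200,140,80,80,5)]))
```

```text
shift [ 0.8  0.9 30.3] turn -0.001 at [ 0.5961 -0.0183  0.1003] [-3.138 -0.     1.675] t 4.4 [-0.8 -0.4 -0. ]
top [[263.8, 165.7], [212.8, 172.0]] [[225.2, 183.7], [223.2, 166.7], [254.8, 180.0], [252.5, 163.1], [209.7, 189.2]]
scene [[245.3, 183.9], [223.5, 199.2]] [[235.2, 211.6], [222.4, 208.5], [247.9, 201.5], [235.6, 198.8], [227.3, 233.1]]
```

View pics/p3.png

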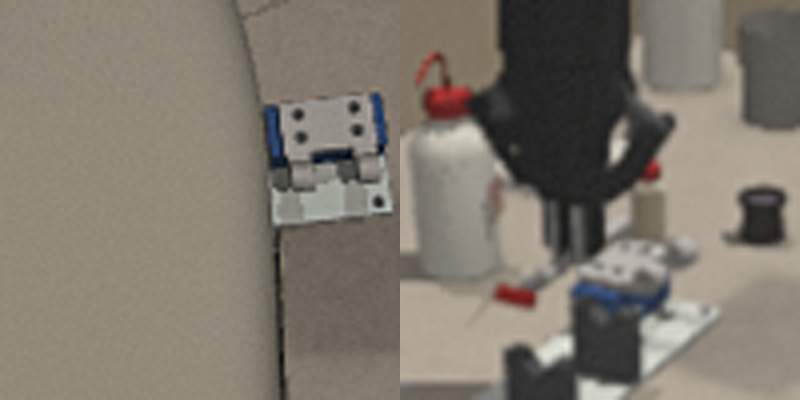

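The handle is at scene crop (515,295) and the V-block horns are at about (577,300), (640,310), (515,345) and (576,365). All of these match the predictions, so I'll lower the pin in stages.

>>> {"method": "drive_tool", "body": {
  "series": "0.8 0.9 15 0 1; 0.8 0.9 30 0 1; 0.8 0.9 40 0 1; 0.8 0.9 45 0 1; 0.8 0.9 48 0 1; 0.8 0.9 48 0 1; 0.8 0.9 48 0 1",
  "force": 20
}}

```text
clock: 5.2
ee_pos: [0.5989, -0.0169, 0.0542]
eef_rot: [3.14, 0.0, 1.676]
force: [0.5, 0.6, -1.5]
finger_gap: 0.0078
grip_force: 39.4
```

>>> {"method": "drive_tool", "body": {
  "series": "0 0 1 0 1; 0 0 2 0 1; 0 0 2 0 1; 0 0 2 0 1"
}}

```text
clock: 5.6
ee_pos: [0.5984, -0.0168, 0.0516]
eef_rot: [3.142, 0.0, 1.676]
force: [0.2, 0.0, -0.1]
finger_gap: 0.0078
grip_force: 39.4
```

>>> {"method": "drive_tool", "body": {
  "series": "0 -1.3 1 0 1; 0 -1.3 2 0 1; 0 -1.3 2.5 0 1; 0 -1.3 2.5 0 1"
}}

```text
clock: 6.0
ee_pos: [0.5977, -0.0169, 0.0495]
eef_rot: [3.14, 0.0, 1.676]
force: [1.7, 1.0, 1.8]
finger_gap: 0.0078
grip_force: 39.5
```

>>> {"method": "drive_tool", "body": {
  "series": "0 0 0.5 0 1; 0 0 1 0 1; 0 0 1 0 1; 0 0 1 0 1"
}}

```text
clock: 6.4
ee_pos: [0.5981, -0.0169, 0.0489]
eef_rot: [3.139, 0.0, 1.676]
force: [1.5, 0.1, 5.4]
finger_gap: 0.0079
grip_force: 39.8
```

>>> {"method": "drive_tool", "body": {
  "series": "0 0 0 0 0.85; 0 0 0 0 0.7; 0 0 0 0 0.6; 0 0 0 0 0.5; 0 0 0 0 0.5; 0 0 -20 0 0.5; 0 0 -60 0 0.5; 0 0 -100 0 0.5"
}}

```text
clock: 7.2
ee_pos: [0.5959, -0.0169, 0.1479]
eef_rot: [-3.138, -0.0, 1.676]
force: [1.2, -0.2, -0.7]
finger_gap: 0.0427
grip_force: 0.0
```

Run:
```python
from h import *
s=r.capture("scene")[:,:,::-1]
L=[[0,54,50],[0,176.5,50],[-13,176.5,50],[13,176.5,50]]
print(((proj(place(FIX,L),"scene")-[195,150])*8).round().tolist())
cv2.imwrite("pics/p4.png",cv2.resize(s[150:222,195:290],None,fx=8,fy=8,interpolation=cv2.INTER_CUBIC))
p=place(LEAF,[[4,0,0]])[0]
shift(*p[:2],.12,LEAF[2])
```

```text
[[404.0, 390.0], [233.0, 522.0], [263.0, 529.0], [202.0, 514.0]]
shift [ 203.3 -129.2   35.1] turn 1.523 at [ 0.6005 -0.017   0.1567] [3.131e+00 1.000e-03 1.676e+00] t 7.25 [ 2.5 -0.2  3.7]
```

View pics/p4.png

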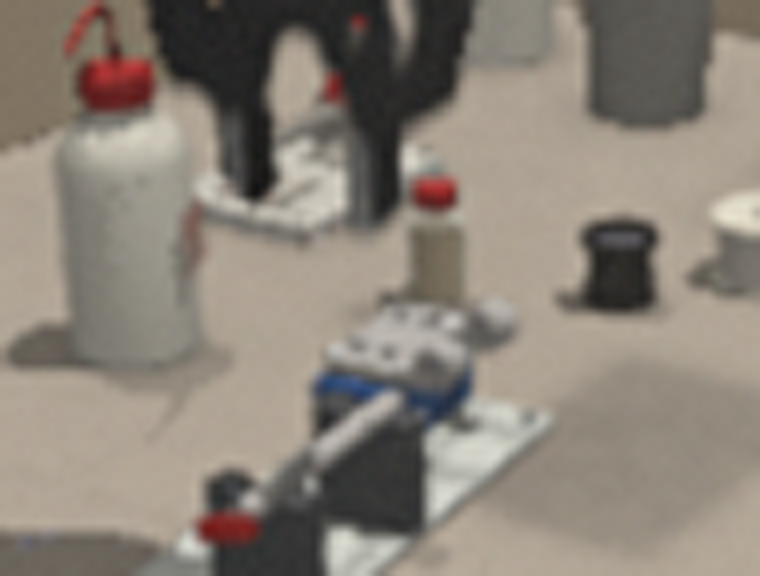

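The pin rests in both notches, with the handle at (230,525) and the nose at (398,395), as predicted. Next is the leaf.

>>> {"method": "drive_tool", "body": {
  "series": "25 -16 0 0.15 0.5; 50 -32 0 0.3 0.4; 76 -48 0 0.45 0.3; 102 -64 5 0.6 0.25; 128 -80 10 0.75 0.25; 154 -96 15 0.9 0.25; 180 -112 20 1.05 0.25; 203 -129 25 1.19 0.25"
}}

```text
clock: 8.05
ee_pos: [0.4467, 0.1724, 0.1228]
eef_rot: [-3.142, -0.0, 0.48]
force: [0.3, 0.2, -0.2]
finger_gap: 0.0643
grip_force: 0.0
```

>>> {"method": "drive_tool", "body": {
  "series": "0 0 0 0.15 0.25; 0 0 0 0.3 0.25; 0 0 0 0.333 0.25; 0 0 0 0.333 0.25"
}}

```text
clock: 8.45
ee_pos: [0.4598, 0.1151, 0.1229]
eef_rot: [-3.1, 0.002, 0.219]
force: [-0.1, 0.7, 0.1]
finger_gap: 0.0641
grip_force: 0.0
```

Run:
```python
from h import *
p=place(LEAF,[[4,0,0]])[0]
shift(*p[:2],.003,LEAF[2])
```

```text
shift [  3.9 -52.  122.2] turn 0.067 at [0.4598 0.1151 0.1229] [-3.10e+00  2.00e-03  2.19e-01] t 8.45 [-0.1  0.7  0.1]
```

>>> {"method": "drive_tool", "body": {
  "series": "0 0 0 0 0.25; 0 0 0 0 0.25; 0 0 0 0 0.25"
}}

```text
clock: 8.75
ee_pos: [0.4598, 0.1172, 0.1231]
eef_rot: [-3.1, 0.001, 0.224]
force: [-0.4, -0.7, 0.1]
finger_gap: 0.0638
grip_force: 0.0
```

Run:
```python
from h import *
p=place(LEAF,[[4,0,0]])[0]
shift(*p[:2],.003,LEAF[2]);s=r.get_state();print(s["joints"].round(3),s["joint_velocities"].round(3))
```

```text
shift [  3.7 -49.9 122.3] turn 0.071 at [0.4598 0.1172 0.1231] [-3.10e+00  1.00e-03  2.24e-01] t 8.75 [-0.4 -0.7  0.1]
[ 0.223  0.27  -0.252  1.05   0.042  3.141] [ 0.001  0.002  0.002  0.001 -0.001  0.002]
```

Joint 6 is at its limit (3.14), so I'll use the half-turned equivalent grasp.

>>> {"method": "drive_tool", "body": {
  "series": "0 -6 0 -0.15 0.25; 0 -12 0 -0.3 0.25; 0 -18 0 -0.45 0.25; 0 -24 0 -0.6 0.25; 0 -30 0 -0.75 0.25; 0 -36 0 -0.9 0.25; 0 -42 0 -1.05 0.25; 3 -50 0 -1.19 0.25"
}}

```text
clock: 9.55
ee_pos: [0.4513, 0.1666, 0.1251]
eef_rot: [-3.125, -0.038, 1.419]
force: [-0.4, -0.6, 0.1]
finger_gap: 0.0639
grip_force: 0.0
```

>>> {"method": "drive_tool", "body": {
  "series": "0 0 0 -0.15 0.25; 0 0 0 -0.3 0.25; 0 0 0 -0.45 0.25; 0 0 0 -0.6 0.25; 0 0 0 -0.75 0.25; 0 0 0 -0.9 0.25; 0 0 0 -1.05 0.25; 0 0 0 -1.19 0.25"
}}

```text
clock: 10.35
ee_pos: [0.4516, 0.1666, 0.1251]
eef_rot: [3.112, -0.03, 2.61]
force: [1.3, -1.2, 0.4]
finger_gap: 0.064
grip_force: 0.0
```

Run:
```python
from h import *
p=place(LEAF,[[4,0,0]])[0]
shift(*p[:2],.04,LEAF[2]+np.pi);s=r.get_state();print(s["joints"].round(3))
```

```text
shift [ 0.5  1.6 85.3] turn -0.684 at [0.4516 0.1666 0.1251] [ 3.112 -0.03   2.61 ] t 10.35 [ 1.3 -1.2  0.4]
[ 0.327  0.278 -0.236  1.054  0.042  0.859]
```

>>> {"method": "drive_tool", "body": {
  "series": "0 1.5 20 -0.15 0.25; 0 1.5 40 -0.3 0.25; 0.5 1.5 60 -0.45 0.25; 0.5 1.5 75 -0.6 0.25; 0.5 1.5 85 -0.684 0.25; 0.5 1.5 85 -0.684 0.25; 0.5 1.5 85 -0.684 0.25"
}}

```text
clock: 11.05
ee_pos: [0.4512, 0.1713, 0.0404]
eef_rot: [3.1, -0.005, -2.998]
force: [0.7, -0.3, -0.7]
finger_gap: 0.064
grip_force: 0.0
```

Run:
```python
from h import *
p=place(LEAF,[[4,0,0]])[0]
shift(*p[:2],.002,LEAF[2]+np.pi);s=r.get_state();print(s["joints"].round(3))
print(Ro.from_euler("xyz",s["eef_rot"]).as_matrix().round(3))
t=r.capture("scene")[:,:,::-1]
o=(proj([[.447,.171,.02]],"scene")[0]-[50,37]).astype(int);print(o)
cv2.imwrite("pics/p5.png",cv2.resize(t[o[1]:o[1]+75,o[0]:o[0]+100],None,fx=8,fy=8,interpolation=cv2.INTER_CUBIC))
```

```text
shift [-0.1 -1.3 38.4] turn -0.009 at [0.4512 0.1713 0.0404] [ 3.1   -0.005 -2.998] t 11.05 [ 0.7 -0.3 -0.7]
[ 0.337  0.38  -0.345  0.842  0.042  0.193]
[[-0.99  -0.143 -0.011]
 [-0.144  0.989  0.04 ]
 [ 0.005  0.042 -0.999]]
[187 224]
```

View pics/p5.png

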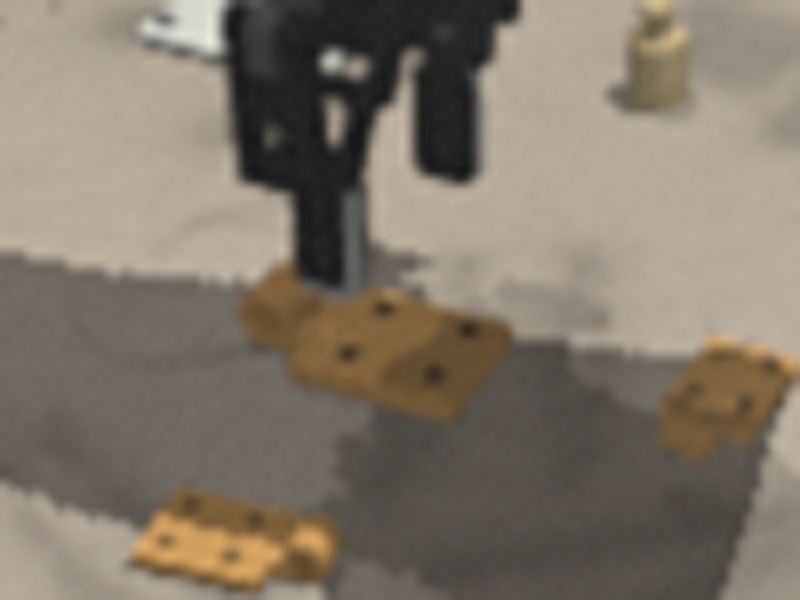

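The gripper stands over the large leaf, whose plate is at about (400,350), with the near fingertip at (335,285). I'll descend and grip.

>>> {"method": "drive_tool", "body": {
  "series": "0 -0.5 15 0 0.25; 0 -1 28 0 0.25; 0 -1 35 0 0.25; 0 -1 39 0 0.25; 0 -1 39 0 0.25; 0 -1 39 0 0.25"
}}

```text
clock: 11.7
ee_pos: [0.4514, 0.1717, 0.0018]
eef_rot: [3.1, -0.004, -2.997]
force: [-0.2, 0.7, -1.4]
finger_gap: 0.0642
grip_force: 0.0
```

>>> {"method": "drive_tool", "body": {
  "series": "0 0 0 0 0.35; 0 0 0 0 0.42; 0 0 0 0 0.5; 0 0 0 0 0.7; 0 0 0 0 1; 0 0 0 0 1; 0 0 0 0 1; 0 0 0 0 1",
  "force": 60
}}

```text
clock: 12.5
ee_pos: [0.4513, 0.1715, 0.0023]
eef_rot: [3.1, -0.004, -2.997]
force: [-1.7, -0.5, 6.7]
finger_gap: 0.0413
grip_force: 59.5
```

>>> {"method": "drive_tool", "body": {
  "series": "0 0 -10 0 1; 0 0 -40 0 1; 0 0 -80 0 1; 0 0 -118 0 1; 0 0 -118 0 1; 0 0 -118 0 1; 0 0 -118 0 1"
}}

```text
clock: 13.2
ee_pos: [0.4512, 0.1663, 0.1183]
eef_rot: [3.1, -0.007, -2.997]
force: [-0.3, -0.6, -0.6]
finger_gap: 0.0415
grip_force: 60.8
```

```bash
cat >> h.py <<'E'
Rg=Ro.from_euler("xyz",[3.1,-.004,-2.997]).as_matrix()
G=np.eye(4);G[:3,:3]=Rg;G[:3,3]=[.4513,.1715,.0023]
Lw=np.eye(4);Lw[:3,:3]=Ro.from_euler("z",LEAF[2]).as_matrix();Lw[:3,3]=[LEAF[0],LEAF[1],.004]
REL=np.linalg.inv(G)@Lw   # leaf_plate in tool
def tcpT():
    s=r.get_state();T=np.eye(4);T[:3,:3]=Ro.from_euler("xyz",s["eef_rot"]).as_matrix();T[:3,3]=s["ee_pos"];return T
def leafpts(L): # mm, leaf_plate frame -> world
    return (tcpT()@REL@np.c_[np.array(L)/1000,np.ones(len(L))].T).T[:,:3]
def knuck(dz=0,off=(0,0)):  # report shift to bring the knuckle dz mm above hinge_axis
    k=leafpts([[42,0,6]])[0];h=place(FIX,[[off[0],off[1],50+dz]])[0]
    T=tcpT();yl=np.arctan2(*(T@REL)[[1,0],0]);d=FIX[2]-yl
    v=Ro.from_euler("z",d).apply(k-T[:3,3])  # offset after the turn
    shift(*(h-v),Ro.from_matrix(T[:3,:3]).as_euler("xyz")[2]+d)
    f=(Ro.from_euler("z",-FIX[2]).apply(k-place(FIX,[[0,0,50]])[0])*1000);print("knuckle in hinge frame mm",f.round(1))
E
python3 - <<'E'
from h import *
s=r.capture("scene")[:,:,::-1]
knuck(60)
p=proj(leafpts([[42,10,6],[28,22,4],[28,-22,4],[-28,-22,4],[-28,22,4],[42,10,16],[42,10,-4]]),"scene")
o=(p.mean(0)-[50,37]).astype(int);print(((p-o)*8).round().tolist())
cv2.imwrite("pics/p6.png",cv2.resize(s[o[1]:o[1]+75,o[0]:o[0]+100],None,fx=8,fy=8,interpolation=cv2.INTER_CUBIC))
E
```

```text
shift [ -75.6 -315.6    1.9] turn 0.048 at [0.4509 0.1663 0.1178] [ 3.101 -0.008 -2.997] t 13.25 [-0.6 -0.6 -0.6]
knuckle in hinge frame mm [-88.  313.8  75.4]
[[324.0, 290.0], [345.0, 324.0], [420.0, 257.0], [589.0, 293.0], [519.0, 363.0], [322.0, 259.0], [327.0, 320.0]]
```

View pics/p6.png

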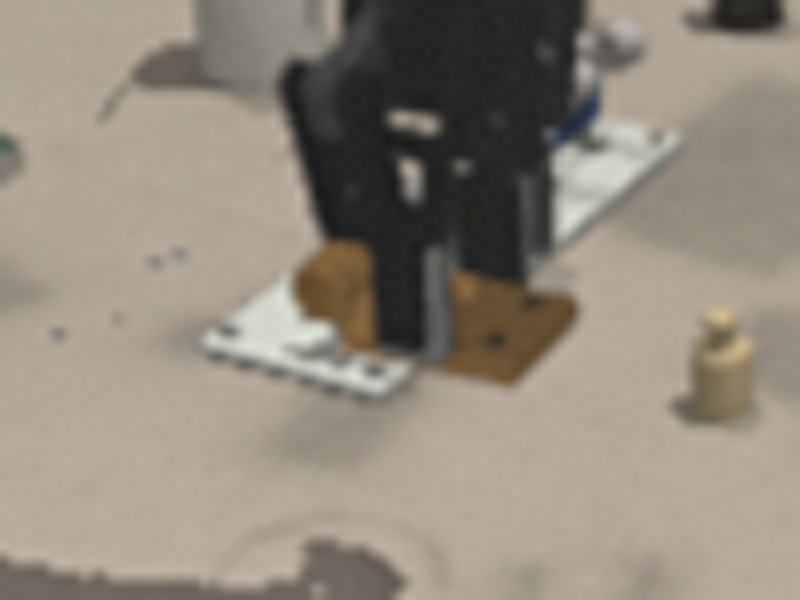

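The leaf is held level and the corner pixels, (578,300) and (517,372), agree with the model to about one raw pixel. I'll carry it to 60 mm above the hinge axis.

>>> {"method": "drive_tool", "body": {
  "series": "-10 -30 0 0 1; -20 -75 0 0.01 1; -30 -120 0 0.02 1; -40 -165 0 0.03 1; -50 -210 0 0.04 1; -60 -250 0 0.048 1; -70 -290 0 0.048 1; -76 -316 0 0.048 1"
}}

```text
clock: 14.05
ee_pos: [0.5726, -0.1374, 0.1034]
eef_rot: [3.1, -0.01, -3.047]
force: [-0.1, 0.2, -1.4]
finger_gap: 0.0412
grip_force: 60.8
```

>>> {"method": "drive_tool", "body": {
  "series": "0 0 0 0 1; 0 0 0 0 1; 0 0 0 0 1; 0 0 0 0 1"
}}

```text
clock: 14.45
ee_pos: [0.5723, -0.1334, 0.1053]
eef_rot: [3.1, -0.008, -3.043]
force: [-0.0, -0.1, -0.8]
finger_gap: 0.0414
grip_force: 60.8
```

Run:
```python
from h import *
knuck(25); print(r.get_state()["joints"].round(2))
```

```text
shift [ 1.  -2.9 37.8] turn 0.002 at [ 0.5723 -0.1334  0.1053] [ 3.1   -0.008 -3.043] t 14.45 [-0.  -0.1 -0.8]
knuckle in hinge frame mm [ 1.3  1.4 62.9]
[-0.25  0.51  0.06  1.15  0.04 -0.35]
```

>>> {"method": "drive_tool", "body": {
  "series": "1 -2 15 0 1; 1 -3 28 0 1; 1 -3 36 0 1; 1 -3 38 0 1; 1 -3 38 0 1; 1 -3 38 0 1"
}}

```text
clock: 15.05
ee_pos: [0.5722, -0.1363, 0.068]
eef_rot: [3.101, -0.006, -3.045]
force: [0.3, 0.0, -1.4]
finger_gap: 0.0414
grip_force: 60.8
```

Run:
```python
from h import *
s=r.capture("scene")[:,:,::-1];t=r.capture("top")[:,:,::-1]
knuck(0)
Q=leafpts([[42,10,6],[42,-10,6],[52,10,6],[28,22,4],[28,-22,4],[-28,-22,4],[-28,22,4]])
F=place(FIX,[[0,28,50],[0,14,50],[0,-14,50],[0,14,60],[0,-14,60],[16,38,48],[50,38,48]])
for n,o,k in(("scene",[225,145],6),("top",[250,135],6)):
    print(n,"leaf",((proj(Q,n)-o)*k).round().tolist(),"fix",((proj(F,n)-o)*k).round().tolist())
k=lambda t,x,y:cv2.resize(t[y:y+66,x:x+66],None,fx=6,fy=6,interpolation=cv2.INTER_CUBIC)
cv2.imwrite("pics/p7.png",np.hstack([k(s,225,145),k(t,250,135)]))
```

```text
shift [ 0.9  0.7 25.9] turn 0.0 at [ 0.5723 -0.1364  0.0682] [ 3.101 -0.005 -3.045] t 15.15 [ 0.1  0.2 -0.3]
knuckle in hinge frame mm [ 1.  -1.7 25.9]
scene leaf [[162.0, 245.0], [180.0, 232.0], [146.0, 242.0], [174.0, 262.0], [213.0, 232.0], [306.0, 250.0], [270.0, 280.0]] fix [[147.0, 304.0], [160.0, 294.0], [185.0, 275.0], [159.0, 277.0], [184.0, 258.0], [112.0, 309.0], [57.0, 297.0]]
top leaf [[188.0, 183.0], [237.0, 177.0], [185.0, 159.0], [164.0, 221.0], [270.0, 207.0], [291.0, 340.0], [183.0, 354.0]] fix [[138.0, 207.0], [171.0, 203.0], [237.0, 195.0], [172.0, 197.0], [239.0, 189.0], [109.0, 175.0], [98.0, 98.0]]
```

View pics/p7.png

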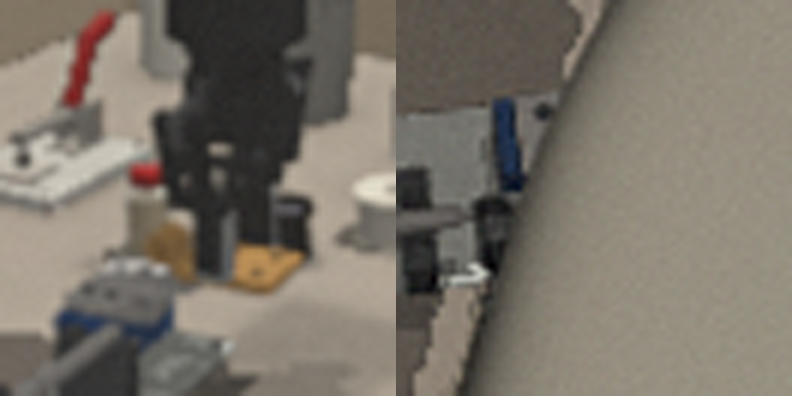

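Scene crop: the leaf's plate corners are at (303,253) and (268,286) and the knuckle is at (165,245). All are close to the predictions and share the same small camera bias as the fixture. I'll lower it in stages and watch the force.

>>> {"method": "drive_tool", "body": {
  "series": "1 0.5 5 0 1; 1 0.5 10 0 1; 1 0.5 14 0 1; 1 0.5 14 0 1; 1 0.5 14 0 1"
}}

```text
clock: 15.65
ee_pos: [0.5705, -0.1353, 0.0534]
eef_rot: [3.1, -0.007, -3.045]
force: [-0.2, -0.8, -1.1]
finger_gap: 0.0413
grip_force: 60.8
```

>>> {"method": "drive_tool", "body": {
  "series": "0 0 4 0 1; 0 0 8 0 1; 0 0 8 0 1; 0 0 8 0 1"
}}

```text
clock: 16.05
ee_pos: [0.5704, -0.1349, 0.0454]
eef_rot: [3.1, -0.007, -3.045]
force: [-0.0, -0.3, -0.6]
finger_gap: 0.0413
grip_force: 60.8
```

Run:
```python
from h import *
knuck(0)
```

```text
shift [-0.8 -0.1  3. ] turn 0.0 at [ 0.5704 -0.1349  0.0454] [ 3.1   -0.007 -3.045] t 16.05 [-0.  -0.3 -0.6]
knuckle in hinge frame mm [-0.8 -0.1  3. ]
```

>>> {"method": "drive_tool", "body": {
  "series": "-0.5 0 1.5 0 1; -0.8 0 3 0 1; -0.8 0 3 0 1; -0.8 0 3 0 1; -0.8 0 3 0 1; -0.8 0 3 0 1"
}}

```text
clock: 16.65
ee_pos: [0.5714, -0.1348, 0.0427]
eef_rot: [3.1, -0.007, -3.045]
force: [-0.0, 0.3, -1.2]
finger_gap: 0.0418
grip_force: 60.8
```

Run:
```python
from h import *
s=r.capture("scene")[:,:,::-1]
knuck(0)
Q=leafpts([[42,10,6],[28,22,4],[28,-22,4],[-28,-22,4],[-28,22,4],[42,0,16]])
F=place(FIX,[[0,28,50],[0,21,60],[0,-21,60],[16,38,48],[50,38,48],[50,-38,48],[-20,-40,6],[0,54,50]])
o=[230,160]
print("leaf",((proj(Q,"scene")-o)*12).round().tolist(),"fix",((proj(F,"scene")-o)*12).round().tolist())
cv2.imwrite("pics/p8.png",cv2.resize(s[160:210,230:296],None,fx=12,fy=12,interpolation=cv2.INTER_CUBIC))
```

```text
shift [0.2 0.1 0.3] turn 0.0 at [ 0.5714 -0.1348  0.0427] [ 3.1   -0.006 -3.045] t 16.7 [ 0.2 -0.7 -0.9]
knuckle in hinge frame mm [ 0.2 -0.1  0.3]
leaf [[266.0, 401.0], [291.0, 434.0], [368.0, 373.0], [552.0, 410.0], [479.0, 473.0], [283.0, 353.0]] fix [[234.0, 427.0], [246.0, 383.0], [321.0, 327.0], [163.0, 437.0], [54.0, 414.0], [195.0, 313.0], [419.0, 491.0], [185.0, 465.0]]
```

View pics/p8.png

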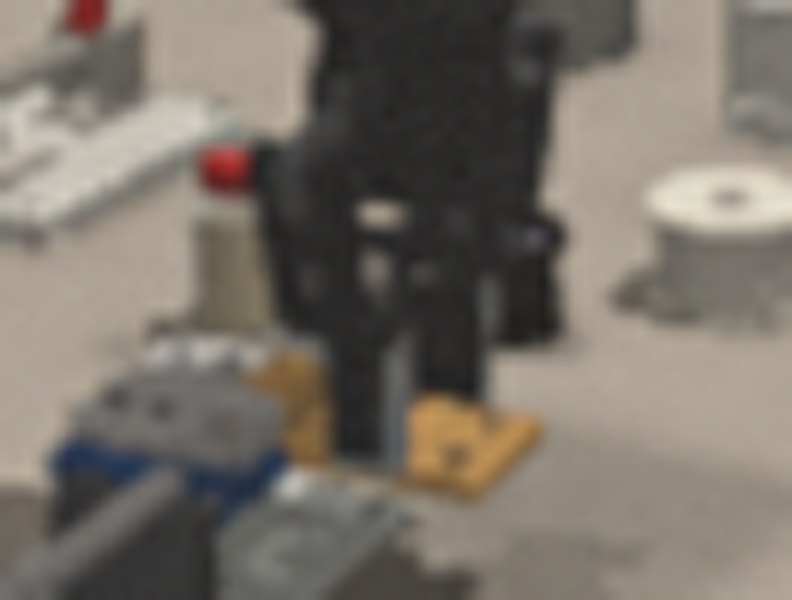

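The knuckle at (290,400) sits in the gap behind the steel leaf. The plate corners, (540,422) and (475,488), and the pin nose, at about (185,478), share the same offset of about one pixel that the base corner shows, so relative alignment is good. There is no contact force. I'll settle, then hand in.

>>> {"method": "drive_tool", "body": {
  "series": "0 0 0.3 0 1; 0 0 0.3 0 1; 0 0 0.3 0 1; 0 0 0.3 0 1; 0 0 0.3 0 1; 0 0 0.3 0 1; 0 0 0.3 0 1; 0 0 0.3 0 1"
}}

```text
clock: 17.5
ee_pos: [0.5713, -0.1348, 0.0423]
eef_rot: [3.1, -0.007, -3.045]
force: [0.9, -1.3, -1.5]
finger_gap: 0.0412
grip_force: 60.8
```

Run:
```python
from h import *
knuck(0); print(r.sign_off())
```

```text
shift [ 0.2  0.  -0. ] turn 0.0 at [ 0.5713 -0.1348  0.0423] [ 3.1   -0.007 -3.045] t 17.5 [ 0.9 -1.3 -1.5]
knuckle in hinge frame mm [ 0.2 -0.  -0.1]
the job is handed in; nothing more can be done
None
```

I handed the job in at 17.5 s, and the sign-off gave no verdict: the pin lies released in both V-blocks with its nose towards the hinge, and the arm is holding the leaf with its knuckle between the fixed knuckles, within about 0.2 mm by my model (1–2 mm by the camera), with no clear contact force.

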